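# Reset the tripped bench controller through its sunken key

## Task

The bench controller with the red lamp has tripped: push its sliding shutter fully open by its blue tab, reach into the well with closed fingertips and press the orange reset key right down, keeping it down for about two seconds, then push the shutter fully shut again. Only push and press: do not pinch the tab, and do not lift or shove the controller. Leave the controller with the green lamp and the other things on the bench as they are.

Things in the scene. Friction and masses are not known exactly. Their poses are not given: they have to be found in the camera images.
- controller_red: bench controller with the red lamp: white loose box, 116 mm (x) by 156 mm (y) by 55 mm high (flat top, the deck), 2.5 kg, on rubber feet. Origin: centre of its underside; x points to its back (display and knob on the front, -x), y is the way its shutter slides open, z up. Guide rails 6 mm high run along y on the deck at x = +-33.5 mm; end stops 4 mm high at y = -69 and +51 mm
- well_red (a point): middle of the well's mouth, in the deck of the red-lamp controller at box x = 0, y = -38 mm: a rectangular recess 44 mm (box x) by 46 mm (box y), 30 mm deep, with the key in its middle; the shutter covers it when shut. The point's axes are those of the box
- lamp_red (a point): top of the red lamp lens, 13 mm across, standing 6 mm above the deck at x = -47, y = +55 mm of the box
- plate_red (a joint): how far the grey shutter of the red-lamp controller is slid open along the box's +y, in m: 0 fully shut over the well, 0.058 fully open at the stop (well free from 0.050). It starts shut or up to 10 mm open, slides with about 1.5 N of friction and stays where it is left
- tab_red (a point): middle of the top edge of the upright blue tab on that shutter; moves with it, axes as the box. Shutter: plate 58 mm (x) by 56 mm (y), upper face 58.5 mm above the box's underside. The tab rises 16 mm from it (to 74.5 mm), is 32 mm wide along box x, 6 mm thick along y, and stands 15 mm to +y of the plate's middle (box y = -23 mm shut, +35 mm open)
- plunger_red (a joint): how far the reset key of the red-lamp controller is pressed, in m: 0 up, 0.006 fully down. Spring: about 1 N to start, 4 N fully down; it rises again when let go
- key_red (a point): centre of the top face of that reset key: round orange button 18 mm across in the middle of the well (box x = 0, y = -38 mm), its top 18 mm below the deck when up (37 mm above the box's underside)
- controller_green: bench controller with the green lamp: white loose box, 116 mm (x) by 156 mm (y) by 55 mm high (flat top, the deck), 2.5 kg, on rubber feet. Origin: centre of its underside; x points to its back (display and knob on the front, -x), y is the way its shutter slides open, z up. Guide rails 6 mm high run along y on the deck at x = +-33.5 mm; end stops 4 mm high at y = -69 and +51 mm
- well_green (a point): middle of the well's mouth, in the deck of the green-lamp controller at box x = 0, y = -38 mm: a rectangular recess 44 mm (box x) by 46 mm (box y), 30 mm deep, with the key in its middle; the shutter covers it when shut. The point's axes are those of the box
- lamp_green (a point): top of the green lamp lens, 13 mm across, standing 6 mm above the deck at x = -47, y = +55 mm of the box
- plate_green (a joint): how far the grey shutter of the green-lamp controller is slid open along the box's +y, in m: 0 fully shut over the well, 0.058 fully open at the stop (well free from 0.050). It starts shut or up to 10 mm open, slides with about 1.5 N of friction and stays where it is left
- tab_green (a point): middle of the top edge of the upright blue tab on that shutter; moves with it, axes as the box. Shutter: plate 58 mm (x) by 56 mm (y), upper face 58.5 mm above the box's underside. The tab rises 16 mm from it (to 74.5 mm), is 32 mm wide along box x, 6 mm thick along y, and stands 15 mm to +y of the plate's middle (box y = -23 mm shut, +35 mm open)
- plunger_green (a joint): how far the reset key of the green-lamp controller is pressed, in m: 0 up, 0.006 fully down. Spring: about 1 N to start, 4 N fully down; it rises again when let go
- key_green (a point): centre of the top face of that reset key: round orange button 18 mm across in the middle of the well (box x = 0, y = -38 mm), its top 18 mm below the deck when up (37 mm above the box's underside)
- vial_1: loose bystander: small vial with black cap and yellow content, 22 mm across, 44 mm high, upright; origin at its underside
- vial_2: loose bystander: small vial with black cap and pink content, 22 mm across, 44 mm high, upright; origin at its underside
- tape_roll: loose bystander: roll of beige tape lying flat, 62 mm across, 18 mm high; origin at its underside
- cork_stopper: loose bystander: cork stopper, 25 mm across, 24 mm high; origin at its underside

How it is judged:
On the way, in this order (a step that is already met when the one before it is completed fails the run):
1. the red-lamp controller's shutter is pushed open (value of joint plate_red above 0.05 m), for 0.2 s.
2. its sunken reset key is held down for 1.5 s (value of joint plunger_red above 0.0045 m and value of joint plate_red above 0.045 m), for 1.5 s.
At the end, for the whole second after the job is handed in: The red-lamp controller's shutter is shut again to within 4 mm, its key is up, the controller stands flat within 30 mm of where it was and at rest; the green-lamp controller and its shutter are within 12 mm, and the vials, tape and cork within 30 mm, of where they were (value of joint plate_red below 0.004 m and value of joint plunger_red below 0.001 m and distance of each of controller_red, vial_1, vial_2, tape_roll, cork_stopper from where it was at the start of the episode below 0.03 m and angle between controller_red's own z axis and vertical below 0.05 rad and distance of each of controller_green, tab_green from where it was at the start of the episode below 0.012 m and linear speed of controller_red below 0.01 m/s); the robot touches nothing.
It fails at once if the green-lamp controller's key is pressed, or it or its shutter is moved more than 12 mm (value of joint plunger_green above 0.002 m or distance of any of controller_green, tab_green from where it was at the start of the episode above 0.012 m).
It fails at once if the red-lamp controller is lifted, tipped or shoved more than 30 mm (height (world z) of controller_red above 0.012 m or angle between controller_red's own z axis and vertical above 0.15 rad or distance of controller_red from where it was at the start of the episode above 0.03 m).
It fails at once if the shutter's tab is pinched between the fingers (contact force between the fingers and controller_red above 1 N and y of the grasp point in the frame of tab_red between -0.006 and 0.006 m and x of the grasp point in the frame of tab_red between -0.025 and 0.025 m and z of the grasp point in the frame of tab_red below 0.012 m).
It fails at once if a vial, the tape or the cork is moved more than 30 mm or lifted (distance of any of vial_1, vial_2, tape_roll, cork_stopper from where it was at the start of the episode above 0.03 m or height (world z) of any of vial_1, vial_2, tape_roll, cork_stopper above 0.02 m).
It also fails if it takes over 48 s, if anything falls off the work surface, if the arm or the gripper's body presses on something with over 40 N, if the wrist force passes 120 N, or if a joint passes its speed limit or range.

## Robot

A 7-joint arm with a two-finger parallel gripper is mounted at the origin on a cart in front of the work surface, level with it; the furniture and walls round the work are solid. World frame = base frame: x ahead of the robot, y to its left, z up, the work surface at z = 0. Lengths are in m, angles in rad, forces in N, time in s.
With the tool pointing down it reaches from about 0.425 to 0.925 m from the base axis. Payload 6.8 kg.
Tool frame: the origin (TCP) lies at the very end of the fingers, on their centre line; the grasp point (between the pads) lies 19 mm behind it (tcp_to_grasp is the distance from the TCP to the grasp point, in m); z points along the fingers, y is the direction in which the jaws open and shut (so a half turn about z gives the same grasp; the last joint's range is limited). The gripper opens to 85 mm and grips with 20 to 120 N. Pads are 22 mm wide; open, the fingers measure 114 mm over their backs; the gripper's body (76 mm by 85 mm) begins 54 mm behind the grasp point. The pads swing forward as they close: fully open they stand 13 mm farther back than shut.
Start: joints at [-1.244, 0.477, 0.022, 1.555, -0.011, 1.109, -0.083], TCP at [0.284, 0.612, 0.231] pointing down, gripper open.
Joint ranges: [-2.96, 2.96], [-0.34, 2.1], [-1.41, 1.46], [0.24, 2.44], [-1.37, 4.51], [0.17, 1.92], [-2.96, 2.96]. Speed limits (rad/s): [2.39, 2.39, 3.14, 3.14, 3.14, 3.14, 3.14].

## Interface

Orientations are given as a unit quaternion [w, x, y, z].
In Python, from station import * gives the robot as it stands.
- The arm moves only by the tool apply_moves, never from a script. Its argument "increments" is one flat list of numbers, 5 for each row, row after row: the finger opening in mm, from 0 to 85.4, then the shift along the tool's x, y, z in mm, then the turn about the tool's z in degrees. In form: [claw, tx, ty, tz, roll, claw, tx, ty, tz, roll, ...]. A call has 1 to 12 rows; each row shifts and turns the pose as measured when the row begins, along the tool's axes as they then stand; what a row does not reach is not made up. A row lasts 1/8 s, in which the tool goes at most 62.5 mm and 10.7 degrees, less where a joint would pass 70% of its speed; a pose out of reach is approached as far as the arm can. A call with a gripper value outside its range is refused whole. The fingers move at their own pace and stop on an object; "squeeze" is the grip in N (left out, the last holds). Time passes only in rows, so rows that do not move let the fingers close. It gives the time, the measured TCP pose, the force and the opening at its end, in the units of the state.
- get_obs(): the state, without advancing time (a new reading comes with each control period).
- read_camera(name): name is "scene" or "top" or "wrist"; returns (picture, depth): 420x560x3 uint8, blue, green, red; 420x560 float32, m along the optical axis (not along the pixel's ray), 0 where there is no reading.
- get_calibration(name): a dict with "mtx" (3x3 intrinsics, pixels), "camera_from_world" (4x4, takes a point from world to camera coordinates); the wrist camera has in their place "T_tool_cam" (4x4, takes a point from camera to tool coordinates, whose origin is the TCP and whose axes are the flange's). Camera axes: x right, y down, z forward; pixel columns grow to the right and rows downward; lengths in m; the calibration is good to about 2 mm. A picture is of the moment at which its call begins: read the wrist's pose just before it. get_calibration takes no time and is no camera call.
- hand_in(): hands the job in, once; it reports no verdict.
Trained networks look in the newest picture that a camera, given by its name, has taken for a name from the list of things; names that differ only in an ending like _2 or _b are one class to them, and where a whole thing is asked for, a point or a joint stands for the part that bears it (a point fixed in the world has none). Each returns a list of dicts, best first, with "p" (0 to 1); they miss things now and then, are a little off and sometimes report something else, mostly with a low value. They report only what shows in the picture. A call takes as long as a camera call.
- outline_of(camera, thing): "pixels" (420x560 bool, what is visible of it) and "extent" ([centre column, centre row, width, height] in pixels, round what is visible of it).
The state is a dict: "t": time; "q": joint angles; "joint_vel": joint speeds; "joint_torque": joint torques, N m; "eef_pos": TCP position; "tool_rot": TCP orientation; "contact_force": force on the tool from outside, world axes, zero at the start; "torque": the same for the moment, N m; "gripper_width": opening from 0.0 (shut) to 1.0 (fully open).
Only numpy, scipy, OpenCV 4.12 (cv2) and the standard library are available. Lean on these libraries where they do the work, as an engineer would, in place of code of your own. Each camera call takes 0.05 s, during which the arm holds its last target.

## Working session

There is one attempt and no reset: what is moved stays moved. The work goes in short steps, Python scripts to look and compute and a tool call to move; the robot and the scene stay as the last step left them, time stands still between calls to the robot, and variables do not carry over. Pictures are saved under pics/ and viewed, and the job is handed in when it is done.

Besides the shell and the picture viewer there is one more tool, called after "Emit:" by a JSON object that holds its "fn" and its "kwargs", one argument or row to a line. apply_moves: Moves the arm, as the interface text tells. Its arguments: {"type":"object","properties":{"increments":{"type":"array"},"squeeze":{"type":"number"}},"required":["increments"]}

```bash
mkdir -p pics; python3 - <<'E'
from station import *
import cv2,numpy as np
o=get_obs();print(o)
for c in("scene","top"):
    p,d=read_camera(c);cv2.imwrite(f"pics/{c}0.png",p);np.save(f"{c}0.npy",d)
    k=get_calibration(c);print(k)
    for n in("controller_red","lamp_red","lamp_green","tab_red"):
        for r in outline_of(c,n)[:3]:print(c,n,r["p"],r["extent"])
E
```

```text
{'t': 0.0, 'q': array([-1.24410693,  0.47778475,  0.02231655,  1.55647621, -0.01149063,
        1.10930327, -0.0830996 ]), 'joint_vel': array([-1.05108529e-03, -4.16162123e-04,  8.24575872e-04,  7.72015573e-04,
        7.74727820e-04, -1.85510895e-04, -8.15081290e-05]), 'joint_torque': array([ 6.31270268e-04, -5.96454191e+01,  1.60826214e+00, -2.81195873e+01,
        1.25298905e-02,  9.58147575e-03, -1.00258524e-05]), 'eef_pos': array([0.28407165, 0.61164483, 0.23032512]), 'tool_rot': array([-1.32476420e-04,  2.15663572e-01,  9.76467293e-01, -9.12271362e-04]), 'contact_force': array([-0.40030727, -0.17634231, -0.17893532]), 'torque': array([ 0.01721225,  0.03073329, -0.0031643 ]), 'gripper_width': 0.9975647276795426}
{'mtx': array([[452.98565919,   0.        , 274.27372129],
       [  0.        , 452.98565919, 212.67957156],
       [  0.        ,   0.        ,   1.        ]]), 'camera_from_world': array([[-0.77832093, -0.62763315, -0.01712163,  0.37928223],
       [-0.31686173,  0.41618675, -0.85228354,  0.20597686],
       [ 0.5420472 , -0.65792493, -0.52279979,  0.82975704],
      
[... 220 characters left out ...]
 0.55 [190.7, 277.9, 38.4, 21.9]
{'mtx': array([[479.19414119,   0.        , 281.1679504 ],
       [  0.        , 479.19414119, 213.06467721],
       [  0.        ,   0.        ,   1.        ]]), 'camera_from_world': array([[ 0.02374441, -0.99965613,  0.01112729,  0.03809933],
       [-0.9917286 , -0.02495755, -0.12590276,  0.45568348],
       [ 0.12613718, -0.00804576, -0.99198018,  1.11051409],
       [ 0.        ,  0.        ,  0.        ,  1.        ]])}
top controller_red 0.84 [174.3, 210.6, 79.6, 62.4]
top controller_red 0.59 [399.2, 242.5, 27.6, 27.2]
top lamp_red 0.75 [175.6, 208.4, 77.1, 67.5]
top lamp_green 0.95 [327.3, 204.8, 76.0, 60.5]
top tab_red 0.69 [184.3, 205.6, 19.3, 24.0]
```

View pics/scene0.png

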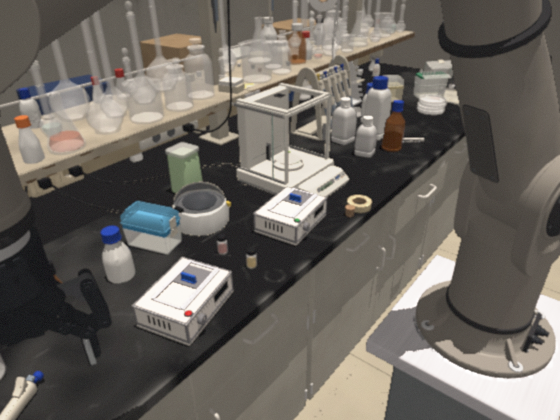

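View pics/top0.png

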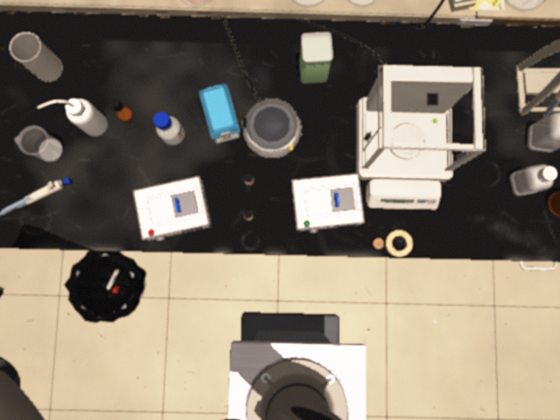

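```bash
python3 - <<'E'
import cv2
p=cv2.imread("pics/top0.png");cv2.imwrite("pics/topz.png",cv2.resize(p[160:260,120:260],None,fx=5.5,fy=5.5,interpolation=cv2.INTER_CUBIC))
p=cv2.imread("pics/scene0.png");cv2.imwrite("pics/scenez.png",cv2.resize(p[240:360,120:260],None,fx=5,fy=5,interpolation=cv2.INTER_CUBIC))
E
```

```text
(no output)
```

View pics/topz.png

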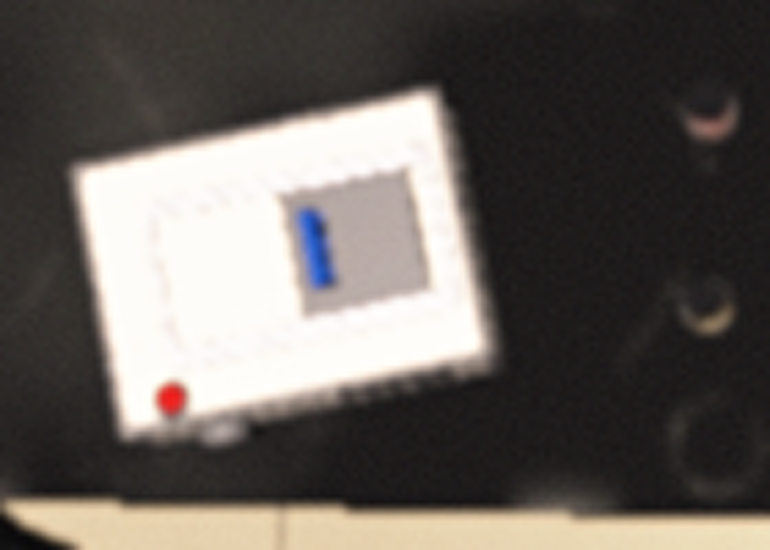

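View pics/scenez.png

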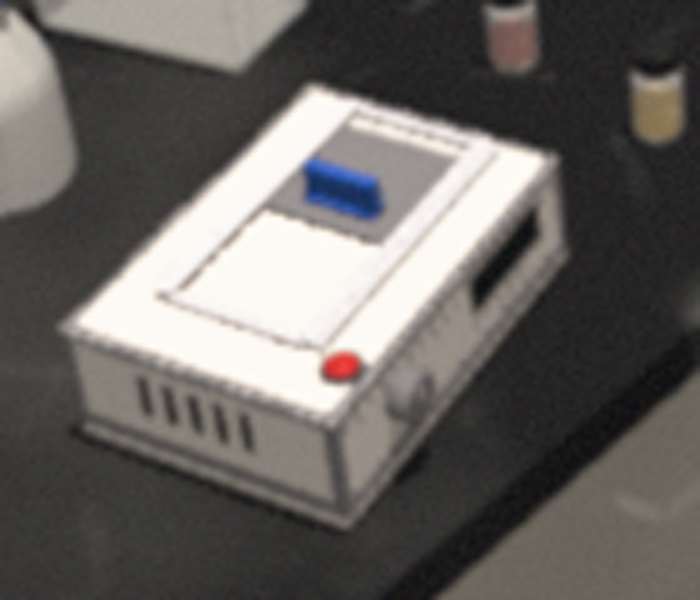

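The top view shows the red-lamp box around (172,208), with its lamp at (151,232) and its tab at (177,205). The green-lamp box is at (327,203) and the vials at (249,181) and (248,215). I'll fit the box pose from the deck corners in both views.

```bash
cat >h.py <<'E'
from station import *
import numpy as np,cv2
from scipy.optimize import least_squares
from scipy.spatial.transform import Rotation as R
def proj(c,P):
    k=get_calibration(c);P=np.c_[P,np.ones(len(P))]@k["camera_from_world"].T
    return (P[:,:2]/P[:,2:3])*k["mtx"][0,0]+k["mtx"][:2,2]
def b2w(s,P):
    P=np.asarray(P,float);c,n=np.cos(s[2]),np.sin(s[2])
    return np.c_[s[0]+c*P[:,0]-n*P[:,1],s[1]+n*P[:,0]+c*P[:,1],P[:,2]]
B=[[-.058,.078,.055],[.058,.078,.055],[.058,-.078,.055],[-.058,-.078,.055],[-.047,.055,.061]]
E
python3 - <<'E'
from h import *
Z={"top":np.array([[120,435],[75,170],[435,90],[490,365],[172,398]])/5.5+[120,160],
"scene":np.array([[345,415],[65,328],[312,88],[557,158],[342,364]])/5+[120,240]}
T={"top":np.array([[314,250]])/5.5+[120,160],"scene":np.array([[345,180]])/5+[120,240]}
f=lambda s,cs:np.concatenate([(proj(c,b2w(s,B))-Z[c]).ravel() for c in cs])
for cs in(["top"],["scene"],["top","scene"]):
    r=least_squares(f,[.45,.25,0],args=(cs,));s=r.x
    print(cs,s,np.degrees(s[2]),np.round(r.fun,1))
    for c in T:
        g=least_squares(lambda q:(proj(c,b2w(s,[[0,-.023+q[0],.0745]]))-T[c]).ravel(),[0]);print(c,g.x,g.fun)
print(b2w(s,[[0,-.023,.0745],[0,-.038,.037]]))
E
```

```text
['top'] [0.45669315 0.30478285 0.23377051] 13.394063332491822 [ 0.4  0.3 -0.1 -0.2  0.5  0.8 -0.1 -1.  -0.7  0.1]
top [0.00508051] [-0.05022926 -0.24177676]
scene [0.00704912] [-0.98926438 -0.97642419]
['scene'] [0.45703996 0.3034535  0.26019066] 14.907826874905053 [-1.2  1.7 -0.1  0.4 -0.2 -0.5  0.5 -0.6  1.  -1.4]
top [0.00648309] [-0.10251202 -0.43652212]
scene [0.00830502] [-1.13966328 -1.0700151 ]
['top', 'scene'] [0.45666758 0.3040121  0.24840594] 14.23261180172043 [ 1.2  0.7 -0.   0.4  0.3  0.4  0.5 -1.5  0.   0.4 -1.9  2.1 -0.4  0.3
  0.2 -0.3  0.7 -0.1  0.4 -1. ]
top [0.00583209] [-0.05818577 -0.26124072]
scene [0.00782694] [-1.00844441 -0.96797338]
[[0.46232234 0.28171807 0.0745    ]
 [0.46601023 0.26717848 0.037     ]]
```

The red box is at about (0.457, 0.304) with yaw about 14°, and its shutter is about 6 mm open. Next I'll move above it, closing the fingers, and look with the wrist camera.

Emit:
{"fn": "apply_moves", "kwargs": {
  "increments": [0,-37,-27,0,0,0,-37,-27,0,0,0,-37,-27,0,0,0,-37,-27,0,0,0,-37,-27,0,0,0,-37,-27,0,0,0,-37,-27,0,0,0,0,0,0,-10,0,0,0,0,-10,0,0,0,0,-10,0,0,0,0,-9,0,0,0,0,0]
}}

```text
t: 2.0
eef_pos: [0.4454, 0.3227, 0.2323]
tool_rot: [0.002, -0.132, 0.991, 0.002]
contact_force: [0.1, 0.1, 0.3]
gripper_width: -0.001
```

```bash
python3 - <<'E'
from h import *
o=get_obs();print(o);p,d=read_camera("wrist");cv2.imwrite("pics/w1.png",p);np.save("w1.npy",d)
k=get_calibration("wrist");print(k)
E
```

```text
{'t': 2.0, 'q': array([-0.74427872,  0.26909449,  0.00515174,  1.8595561 , -0.00245762,
        1.00855378,  1.09700657]), 'joint_vel': array([-0.00424087, -0.00092389,  0.00605596,  0.00157884, -0.0013635 ,
        0.00145848, -0.02367887]), 'joint_torque': array([ 1.48988036e-01, -4.49401903e+01,  6.27938434e-01, -2.66987389e+01,
        4.62893571e-02, -1.27584860e-02,  7.94884991e-01]), 'eef_pos': array([0.44537141, 0.32267838, 0.23226937]), 'tool_rot': array([ 0.00160142, -0.13172576,  0.9912837 ,  0.00154468]), 'contact_force': array([0.10972494, 0.06937291, 0.34578678]), 'torque': array([ 0.01195837,  0.05321506, -0.03024342]), 'gripper_width': -0.0007623730989303676}
{'mtx': array([[293.66060946,   0.        , 278.10343053],
       [  0.        , 293.66060946, 207.12488124],
       [  0.        ,   0.        ,   1.        ]]), 'T_tool_cam': array([[-7.75225668e-05, -9.56256477e-01, -2.92529562e-01,
         7.51499313e-02],
       [ 9.99999869e-01,  7.37874386e-05, -5.06213020e-04,
         2.37520105e-04],
       [ 5.05654486e-04, -2.92529563e-01,  9.56256346e-01,
        -1.42501523e-01],
       [ 0.00000000e+00,  0.00000000e+00,  0.00000000e+00,
         1.00000000e+00]])}
```

View pics/w1.png

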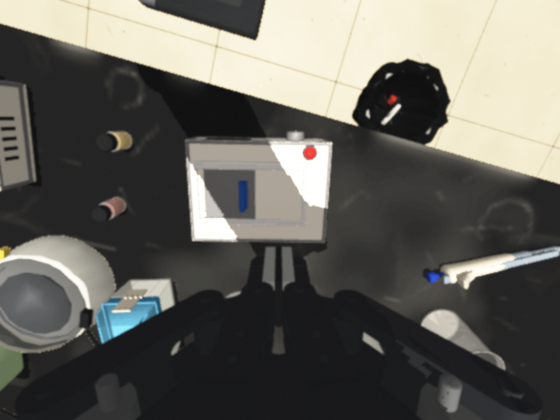

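The wrist view has the red box at (260,190), the tab at (243,195) and the lamp at (310,153). The box lines up with the image axes. I'll refine the pose from this view.

```bash
python3 - <<'E'
import cv2
p=cv2.imread("pics/w1.png");cv2.imwrite("pics/w1z.png",cv2.resize(p[125:260,175:345],None,fx=4.4,fy=4.4,interpolation=cv2.INTER_CUBIC))
E
```

```text
(no output)
```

View pics/w1z.png

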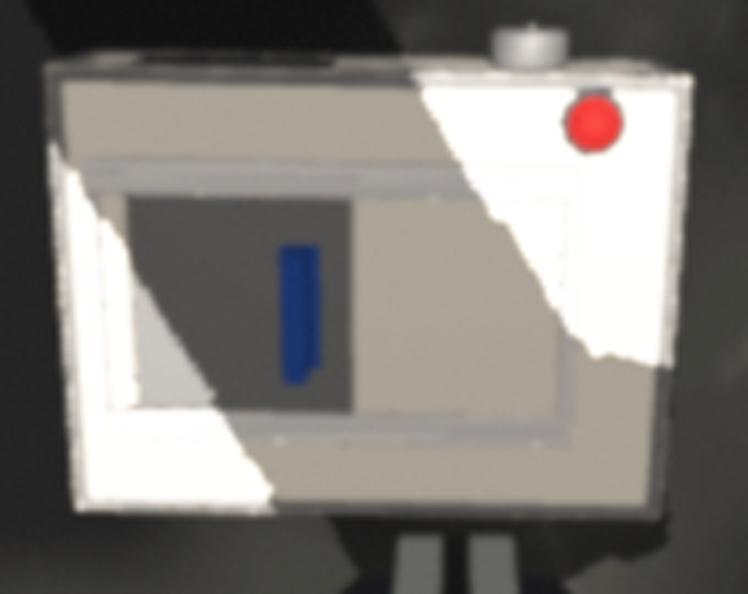

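```bash
cat >>h.py <<'E'
K=get_calibration("wrist")
def projw(o,P):
    T=np.eye(4);T[:3,:3]=R.from_quat(o["tool_rot"],scalar_first=True).as_matrix();T[:3,3]=o["eef_pos"]
    M=np.linalg.inv(T@K["T_tool_cam"]);P=np.c_[P,np.ones(len(P))]@M.T
    return P[:,:2]/P[:,2:3]*K["mtx"][0,0]+K["mtx"][:2,2]
def fit(o,Z,Bp=B):
    f=lambda s:(projw(o,b2w(s,Bp))-Z).ravel()
    r=least_squares(f,[.457,.304,.25],loss="soft_l1");print(r.x,np.degrees(r.x[2]),np.round(f(r.x),1));return r.x
def tool(o,s,p):
    w=b2w(s,[p])[0];return R.from_quat(o["tool_rot"],scalar_first=True).inv().apply(w-o["eef_pos"])*1000
E
python3 - <<'E'
from h import *
o=get_obs()
Z=np.array([[690,82],[655,510],[76,508],[50,80],[594,124]])/4.4+[175,125]
s=fit(o,Z)
for u,y,z in((102,-.067,.059),(560,.051,.059),(130,-.066,.0585),(352,-.010,.0585),(295,-.023,.0745),(278,-.026,.0745)):
    g=least_squares(lambda q:projw(o,b2w(s,[[0,q[0],z]]))[0,0]-(u/4.4+175),[0]).x;print(u,y,g,g-y)
np.save("s.npy",s);np.save("q.npy",o["tool_rot"])
a=R.from_quat(o["tool_rot"],scalar_first=True).as_matrix();print("toolx ang",np.degrees(np.arctan2(a[1,0],a[0,0])))
print("tab tool",tool(o,s,[0,-.023,.0745]),"key",tool(o,s,[0,-.038,.037]))
E
```

```text
[0.45897035 0.30421259 0.24469823] 14.020175883003995 [-0.2 -0.6  0.7  2.   0.3  0.4 -1.2 -2.8  0.2  0.6]
102 -0.067 [-0.0667495] [0.0002505]
560 0.051 [0.04878135] [-0.00221865]
130 -0.066 [-0.05982195] [0.00617805]
352 -0.01 [-0.00379715] [0.00620285]
295 -0.023 [-0.016353] [0.006647]
278 -0.026 [-0.02044465] [0.00555535]
toolx ang -164.9489922339787
tab tool [ -7.3762256  -44.78401057 157.66380582] key [ -6.97397704 -59.87790195 195.12395316]
```

Emit:
{"fn": "apply_moves", "kwargs": {
  "increments": [0,-4,-36,20,1,0,-3,-36,20,0,0,0,0,30,0,0,0,0,30,0,0,0,0,0,0,0,0,0,0,0],
  "squeeze": 60
}}

```text
t: 2.8
eef_pos: [0.4728, 0.2549, 0.1319]
tool_rot: [0.004, -0.114, 0.994, 0.003]
contact_force: [0.3, -0.3, -0.1]
gripper_width: 0.002
```

```bash
cat >st.py <<'E'
from h import *
o=get_obs();s=np.load("s.npy");r=R.from_quat(o["tool_rot"],scalar_first=True).as_matrix()
d=o["eef_pos"]-[s[0],s[1],0];c,n=np.cos(s[2]),np.sin(s[2])
print(o["t"],"box xyz mm",np.round([1e3*(c*d[0]+n*d[1]),1e3*(-n*d[0]+c*d[1]),1e3*d[2]],1),"F",np.round(o["contact_force"],1),"ang",np.degrees(np.arctan2(r[1,0],r[0,0])),"tilt",r[:,2].round(3))
E
python3 st.py; python3 -c "
from h import *
p,d=read_camera('wrist');cv2.imwrite('pics/w2.png',p)"
```

```text
2.8 box xyz mm [  1.4 -51.1 131.9] F [ 0.3 -0.3 -0.1] ang -166.95547503423822 tilt [ 0.007  0.006 -1.   ]
```

View pics/w2.png

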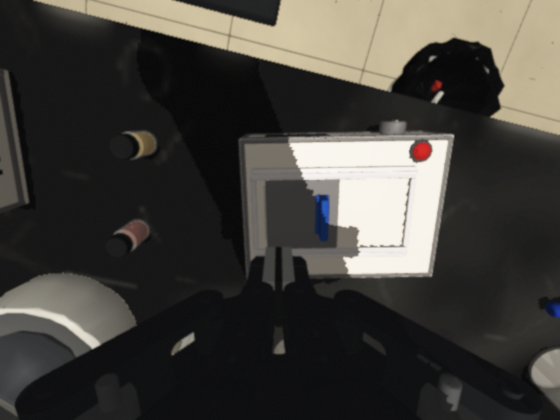

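The fingertips are over the shutter's closed side, left of the tab at (322,217). Descending now.

Emit:
{"fn": "apply_moves", "kwargs": {
  "increments": [0,0,0,25,0,0,0,0,25,-1,0,0,0,12,0,0,0,0,0,0]
}}

```text
t: 3.35
eef_pos: [0.4765, 0.2586, 0.0738]
tool_rot: [0.008, -0.122, 0.993, 0.005]
contact_force: [0.5, -0.0, 0.0]
gripper_width: 0.0
```

```bash
python3 st.py
```

```text
3.35 box xyz mm [  6.  -48.5  73.8] F [ 0.5 -0.   0. ] ang -166.012047040197 tilt [ 0.015  0.012 -1.   ]
```

Emit:
{"fn": "apply_moves", "kwargs": {
  "increments": [0,5,0,9,0,0,0,6,0,0,0,0,6,0,0,0,0,4,0,0]
}}

```text
t: 3.85
eef_pos: [0.4687, 0.2747, 0.0667]
tool_rot: [0.01, -0.121, 0.993, 0.006]
contact_force: [0.3, -1.9, -0.2]
gripper_width: -0.002
```

```bash
python3 st.py; python3 -c "
from h import *
p,d=read_camera('wrist');cv2.imwrite('pics/w3.png',p)"
```

```text
3.85 box xyz mm [  2.3 -30.9  66.7] F [ 0.3 -1.9 -0.2] ang -166.0575494722961 tilt [ 0.018  0.014 -1.   ]
```

View pics/w3.png

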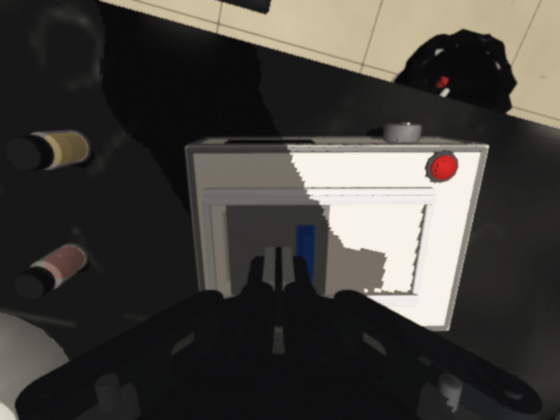

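The -1.9 N reading shows contact with the tab. Pushing on.

Emit:
{"fn": "apply_moves", "kwargs": {
  "increments": [0,1,6,1,0,0,0,6,1,0,0,0,6,0,0,0,0,6,0,0,0,0,6,0,0,0,0,6,0,0,0,0,5,0,0]
}}

```text
t: 4.78
eef_pos: [0.458, 0.3167, 0.0653]
tool_rot: [0.01, -0.121, 0.993, 0.006]
contact_force: [0.7, -1.0, 1.2]
gripper_width: -0.002
```

```bash
python3 st.py
```

```text
4.775 box xyz mm [ 2.1 12.4 65.3] F [ 0.7 -1.   1.2] ang -166.10001225228334 tilt [ 0.019  0.014 -1.   ]
```

Emit:
{"fn": "apply_moves", "kwargs": {
  "increments": [0,0,4,0,0,0,0,3,0,0,0,0,2,0,0]
}}

```text
t: 5.15
eef_pos: [0.4561, 0.3239, 0.0652]
tool_rot: [0.01, -0.121, 0.993, 0.004]
contact_force: [3.1, -8.8, 4.0]
gripper_width: -0.003
```

```bash
python3 st.py; python3 -c "
from h import *
p,d=read_camera('top');cv2.imwrite('pics/t4.png',cv2.resize(p[160:260,120:260],None,fx=5.5,fy=5.5,interpolation=cv2.INTER_CUBIC))
p,d=read_camera('wrist');cv2.imwrite('pics/w4.png',p)"
```

```text
5.15 box xyz mm [ 2.  19.8 65.2] F [ 3.1 -8.8  4. ] ang -166.15685220484716 tilt [ 0.019  0.011 -1.   ]
```

View pics/w4.png

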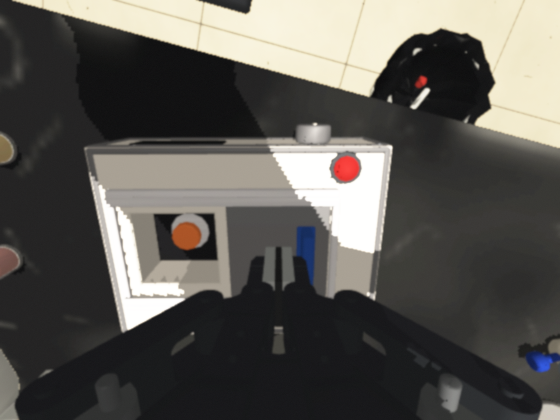

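The shutter is at its stop, the well is clear and the key shows at (187,236). I'll back off, rise and look again.

Emit:
{"fn": "apply_moves", "kwargs": {
  "increments": [0,0,-6,0,0,0,0,-8,-15,0,0,0,-10,-30,0,0,0,-10,-15,0,0,0,0,0,0]
}}

```text
t: 5.88
eef_pos: [0.4631, 0.2893, 0.1284]
tool_rot: [0.01, -0.121, 0.993, 0.005]
contact_force: [-0.0, -0.5, -0.5]
gripper_width: 0.0
```

```bash
python3 st.py; python3 - <<'E'
from h import *
o=get_obs();p,d=read_camera('wrist');cv2.imwrite('pics/w5.png',p)
s=np.load("s.npy")
print(projw(o,b2w(s,B)),projw(o,b2w(s,[[0,-.038,.037],[0,.035,.0745]])))
cv2.imwrite('pics/w5z.png',cv2.resize(p[110:260,130:330],None,fx=4,fy=4,interpolation=cv2.INTER_CUBIC))
E
```

```text
5.875 box xyz mm [  0.4 -15.5 128.4] F [-0.  -0.5 -0.5] ang -166.15369012618564 tilt [ 0.019  0.013 -1.   ]
[[407.47413004 139.0239449 ]
 [388.82314041 280.23669174]
 [202.77619282 281.47511768]
 [189.22503644 139.83279537]
 [376.58442964 155.81652344]] [[250.13351071 208.65202478]
 [348.07292704 224.83217619]]
```

View pics/w5z.png

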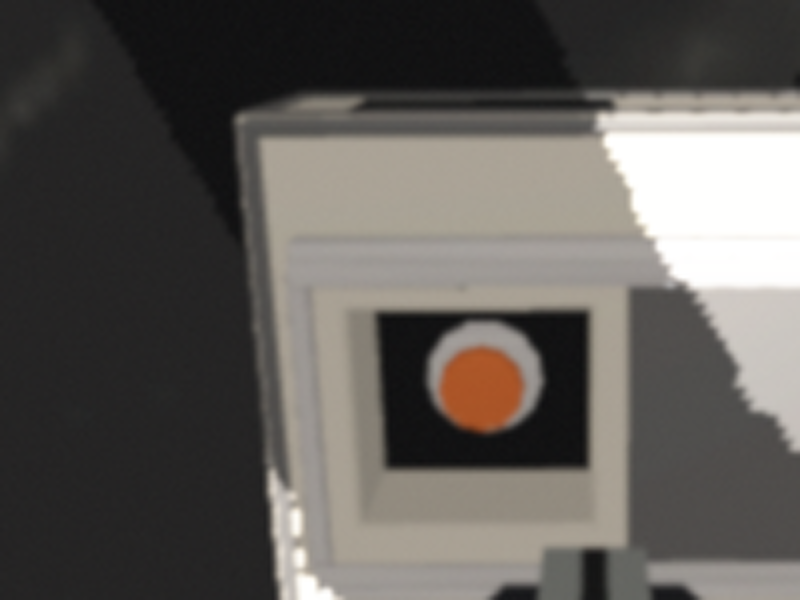

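View pics/w5.png

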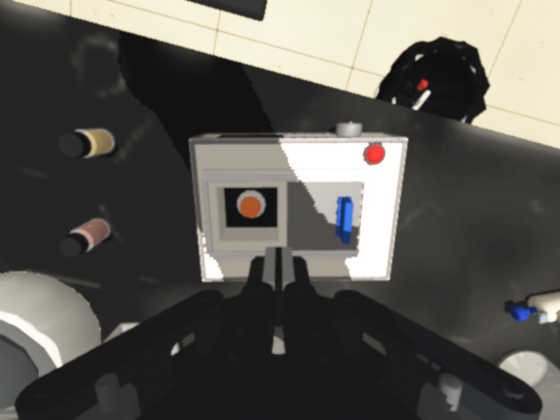

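The key appears at (250.7,207.3) against a predicted (250.1,208.7), so the pose is good to about 1 mm. Moving over the well and partway down.

Emit:
{"fn": "apply_moves", "kwargs": {
  "increments": [0,0,-14,0,0,0,0,-10,0,0,0,0,0,25,0,0,1,0,25,0,0,0,0,0,0]
}}

```text
t: 6.55
eef_pos: [0.4676, 0.2628, 0.0738]
tool_rot: [0.008, -0.121, 0.993, 0.004]
contact_force: [-0.1, -0.9, 1.1]
gripper_width: -0.003
```

```bash
python3 st.py
```

```text
6.55 box xyz mm [ -1.7 -42.3  73.8] F [-0.1 -0.9  1.1] ang -166.13304101498227 tilt [ 0.015  0.01  -1.   ]
```

Emit:
{"fn": "apply_moves", "kwargs": {
  "increments": [0,-1,4,10,0,0,0,0,12,0,0,0,0,8,0,0,0,0,0,0]
}}

```text
t: 7.05
eef_pos: [0.469, 0.2679, 0.0431]
tool_rot: [0.009, -0.121, 0.993, 0.004]
contact_force: [0.4, -0.1, 0.1]
gripper_width: -0.001
```

```bash
python3 st.py
```

```text
7.05 box xyz mm [  0.9 -37.7  43.1] F [ 0.4 -0.1  0.1] ang -166.13743597102172 tilt [ 0.016  0.011 -1.   ]
```

Emit:
{"fn": "apply_moves", "kwargs": {
  "increments": [0,0,0,4,0,0,0,0,4,0,0,0,0,3,0,0,0,0,2,0]
}}

```text
t: 7.55
eef_pos: [0.4695, 0.2682, 0.0307]
tool_rot: [0.009, -0.121, 0.993, 0.005]
contact_force: [-4.6, -2.8, 20.2]
gripper_width: 0.004
```

```bash
python3 st.py
```

```text
7.55 box xyz mm [  1.5 -37.5  30.7] F [-4.6 -2.8 20.2] ang -166.1483684848906 tilt [ 0.017  0.011 -1.   ]
```

The wrist reads 20 N at z = 30.7 mm, so the key has bottomed. Holding it down.

Emit:
{"fn": "apply_moves", "kwargs": {
  "increments": [0,0,0,1,0,0,0,0,1,0,0,0,0,1,0,0,0,0,1,0,0,0,0,1,0,0,0,0,1,0,0,0,0,1,0,0,0,0,1,0]
}}

```text
t: 8.55
eef_pos: [0.4695, 0.2682, 0.0309]
tool_rot: [0.009, -0.12, 0.993, 0.005]
contact_force: [-3.3, -2.3, 13.3]
gripper_width: 0.001
```

```bash
python3 st.py
```

```text
8.55 box xyz mm [  1.5 -37.5  30.9] F [-3.3 -2.3 13.3] ang -166.22707128728197 tilt [ 0.016  0.012 -1.   ]
```

Emit:
{"fn": "apply_moves", "kwargs": {
  "increments": [0,0,0,1,0,0,0,0,1,0,0,0,0,1,0,0,0,0,1,0,0,0,0,1,0,0,0,0,1,0,0,0,0,1,0,0,0,0,1,0,0,0,0,1,0,0,0,0,1,0]
}}

```text
t: 9.8
eef_pos: [0.4695, 0.2682, 0.0309]
tool_rot: [0.009, -0.119, 0.993, 0.006]
contact_force: [-3.3, -2.5, 12.9]
gripper_width: 0.0
```

```bash
python3 st.py
```

```text
9.8 box xyz mm [  1.5 -37.5  30.9] F [-3.3 -2.5 12.9] ang -166.3177502557497 tilt [ 0.016  0.013 -1.   ]
```

The key was held for over 2.2 s. Next I'll rise and go over to the far side of the tab.

Emit:
{"fn": "apply_moves", "kwargs": {
  "increments": [0,0,0,-20,0,0,0,0,-35,0,0,0,0,-30,0,0,0,30,0,0,0,0,40,0,0,0,0,30,0,0,0,0,5,0,0,0,0,0,0,0]
}}

```text
t: 10.8
eef_pos: [0.4448, 0.3709, 0.1201]
tool_rot: [0.011, -0.118, 0.993, 0.006]
contact_force: [0.5, -0.3, 0.1]
gripper_width: -0.001
```

```bash
python3 st.py; python3 - <<'E'
from h import *
o=get_obs();p,d=read_camera('wrist');cv2.imwrite('pics/w6.png',p)
s=np.load("s.npy")
print(projw(o,b2w(s,B)),projw(o,b2w(s,[[0,-.038,.037],[0,.035,.0745]])))
E
```

```text
10.8 box xyz mm [  2.4  68.1 120.1] F [ 0.5 -0.3  0.1] ang -166.49443351801224 tilt [ 0.02   0.015 -1.   ]
[[290.63841439 137.39295845]
 [289.97945433 284.2241634 ]
 [ 96.361177   286.77936965]
 [ 61.73395694 139.66187492]
 [257.0298006  155.1638322 ]] [[144.66741013 210.84207105]
 [228.73640709 227.52534616]]
```

View pics/w6.png

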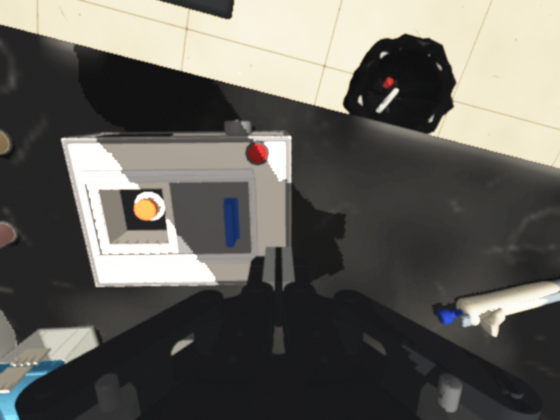

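The box hasn't moved: the corners and lamp land where predicted. The key is up and the tab is at (230,222). I'll descend beyond the tab.

Emit:
{"fn": "apply_moves", "kwargs": {
  "increments": [0,1,-1,20,0,0,0,0,20,0,0,0,0,10,0,0,0,0,5,0,0,0,0,0,0]
}}

```text
t: 11.48
eef_pos: [0.4485, 0.3644, 0.0642]
tool_rot: [0.011, -0.114, 0.993, 0.005]
contact_force: [0.9, -0.4, -0.1]
gripper_width: -0.006
```

```bash
python3 st.py
```

```text
11.475 box xyz mm [ 4.4 60.9 64.2] F [ 0.9 -0.4 -0.1] ang -166.96884327871112 tilt [ 0.022  0.013 -1.   ]
```

Emit:
{"fn": "apply_moves", "kwargs": {
  "increments": [0,2,-7,-1,0,0,2,-7,0,-1,0,0,-7,0,0,0,0,-7,0,0,0,0,-7,0,0,0,0,-7,0,0,0,0,-7,0,0,0,0,-6,0,0,0,0,-5,0,0]
}}

```text
t: 12.6
eef_pos: [0.4602, 0.3032, 0.0666]
tool_rot: [0.013, -0.123, 0.992, 0.007]
contact_force: [-0.5, 1.7, 1.7]
gripper_width: 0.003
```

```bash
python3 st.py
```

```text
12.6 box xyz mm [ 1.  -1.3 66.6] F [-0.5  1.7  1.7] ang -165.8597692370665 tilt [ 0.024  0.017 -1.   ]
```

Emit:
{"fn": "apply_moves", "kwargs": {
  "increments": [0,0,-4,0,0,0,0,-3,0,0,0,0,-2,0,0]
}}

```text
t: 12.98
eef_pos: [0.4621, 0.2958, 0.0667]
tool_rot: [0.013, -0.124, 0.992, 0.008]
contact_force: [-3.9, 8.1, 0.0]
gripper_width: -0.002
```

```bash
python3 st.py
```

```text
12.975 box xyz mm [ 1.  -8.9 66.7] F [-3.9  8.1  0. ] ang -165.80043211534624 tilt [ 0.024  0.02  -1.   ]
```

That's the stop: 9 N at y = -8.9 mm, as predicted. I'll back off, rise and verify.

Emit:
{"fn": "apply_moves", "kwargs": {
  "increments": [0,0,6,0,0,0,0,8,-10,0,0,0,5,-30,0,0,0,5,-35,0,0,0,0,-30,0,0,0,0,0,0]
}}

```text
t: 13.72
eef_pos: [0.4536, 0.3175, 0.1769]
tool_rot: [0.013, -0.124, 0.992, 0.007]
contact_force: [0.5, 0.4, -0.6]
gripper_width: 0.001
```

```bash
python3 st.py; python3 - <<'E'
from h import *
o=get_obs();p,d=read_camera('wrist');cv2.imwrite('pics/w7.png',p)
s=np.load("s.npy")
print(projw(o,b2w(s,B)),projw(o,b2w(s,[[0,-.010,.0585],[0,-.066,.0585],[0,-.023,.0745]])))
cv2.imwrite('pics/w7z.png',cv2.resize(p[110:260,150:350],None,fx=4,fy=4,interpolation=cv2.INTER_CUBIC))
p,d=read_camera('top');cv2.imwrite('pics/t7.png',p)
E
```

```text
13.725 box xyz mm [ -2.   14.2 176.9] F [ 0.5  0.4 -0.6] ang -165.80816140055165 tilt [ 0.024  0.017 -1.   ]
[[349.7777186  136.38106596]
 [340.37361506 255.27835092]
 [183.79152355 255.58473891]
 [170.53566544 135.95484963]
 [323.9163851  149.96919486]] [[250.42417443 200.94158493]
 [189.50556715 200.94013715]
 [234.01303336 206.43835072]]
```

View pics/w7z.png

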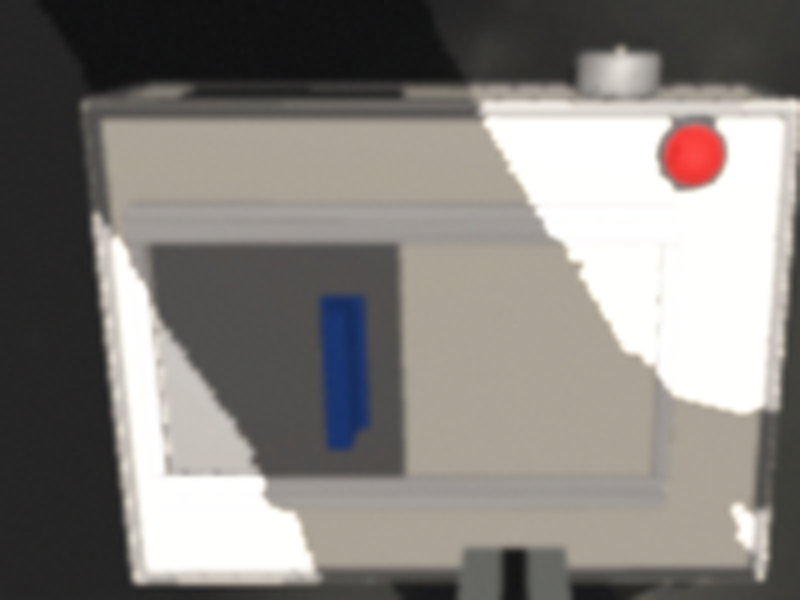

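View pics/t7.png

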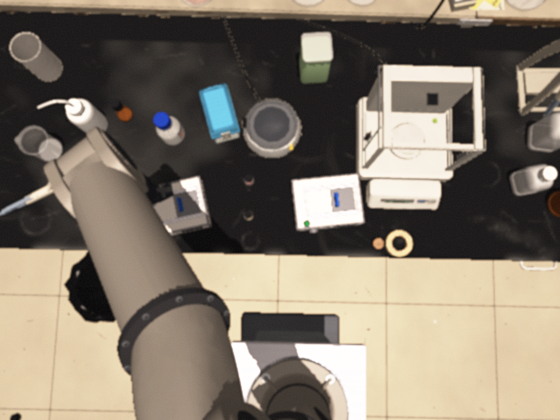

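The plate edge is at column 250.2, against a predicted 250.4 for fully shut. There's no gap at the end stop, and the green-lamp box, vials, tape and cork look unmoved. Handing in.

```bash
python3 -c "
from station import *
print(hand_in()); print(get_obs()['t'])"
```

```text
the job is handed in; nothing more can be done
None
the job is handed in; nothing more can be done
```

I pushed the red-lamp controller's shutter open to its stop by the blue tab, using closed fingertips. I then pressed the orange key right down, held it for more than 2.2 s and pushed the shutter shut again. The job is handed in, at about 14 s of the 48 s allowed; no verdict is reported.

- **Shutter:** the last wrist picture puts its edge within 0.3 px of the fully shut position. The push ended against the stop at about 9 N.
- **Key:** it bottomed at 13–20 N on the wrist and was seen up again before I closed the shutter.
- **Other things:** the box lined up with its starting pose after the pushes and the press. The green-lamp controller, vials, tape and cork look unmoved in the top view, judged by eye. The gripper was about 10 cm above the deck, touching nothing.
- **What did not fit cleanly:**
  - The tool tilted by about 1.7° over the moves, which did no harm.
  - The first pose fits from the two fixed cameras differed by about 1.5° in yaw, so I used the wrist camera's fit.
  - The red lamp still showed red at the end.

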